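# Load the kiln tray in reverse order

## Robot

A 6-joint arm with a two-finger parallel gripper is mounted at the origin on the work surface. World frame = base frame: x ahead of the robot, y to its left, z up, the work surface at z = 0. Lengths are in m, angles in rad, forces in N, time in s.
With the tool pointing down it reaches from about 0.25 to 0.775 m from the base axis. Payload 4 kg.
Tool frame: the origin (TCP) lies on the centre line of the jaws, within the pads' length; the fingertips stand 17 mm ahead of it and the grasp point (between the pads) lies 2 mm behind it; z points along the fingers, y is the line along which they close (so a half turn about z gives the same grasp; the last joint's range is limited). The gripper opens to 94 mm and grips with 3 to 60 N. Pads are 16 mm wide; open, the fingers measure 119 mm over their backs; the gripper's body (75 mm by 177 mm) begins 78 mm behind the grasp point.
Start: joints at [-1.377, 0.087, 1.371, -0, 1.684, -0.103], TCP at [0.161, -0.526, 0.223] pointing down, gripper open.
Joint ranges: [-3.1, 3.1], [-0.76, 2.03], [0.27, 2.55], [-1.08, 4.22], [0.17, 2.65], [-2.57, 2.57]. Speed limits (rad/s): [2.79, 2.79, 3.14, 3.14, 3.14, 3.14].

## Interface

Orientations are given as [roll, pitch, yaw] about the fixed x, y, z axes, in that order (R = Rz(yaw) Ry(pitch) Rx(roll)).
In Python, from bench import robot gives the robot as it stands.
- The arm moves only by the tool servo_tool, never from a script. Its argument "plan" is a list of rows, each a list of 7 numbers: the shift along the tool's x, y, z normalised to -1 to 1, where 1 is 0.1 m, then the turn, a rotation vector about the tool's x, y, z normalised to -1 to 1, where 1 is pi/2 rad, then the finger opening in mm, from 0 to 94. In form: [[x, y, z, ax, ay, az, gripper], ...]. A call has 1 to 12 rows; each row is the pose to reach, as a shift and turn from the pose commanded when the call began, along the tool's axes at that moment; what a row does not reach only later rows make up. A row lasts 1/12 s, in which the tool goes at most 41.7 mm and 7.16 degrees, less where a joint would pass 70% of its speed; a pose out of reach is approached as far as the arm can. A call with a number of a shift or a turn outside -1 to 1 is refused whole. A call with a gripper value outside its range is refused whole. The fingers move at their own pace and stop on an object; the grip force is fixed at half the most. Time passes only in rows, so rows that repeat a pose let the fingers close. It gives the time, the measured TCP pose, the force, the opening and the grip force at its end, in the units of the state.
- robot.get_obs(): the state, without advancing time (a new reading comes with each control period).
- robot.snapshot(name): name is "scene" or "top" or "wrist"; returns the picture (480x640x3 uint8, red, green, blue); there is no depth.
- robot.camera_params(name): a dict with "camera_matrix" (3x3 intrinsics, pixels), "rvec" (rotation vector, rad) and "tvec" (3), from world to camera coordinates, as OpenCV has them; the wrist camera has in their place "tool_from_camera" (4x4, takes a point from camera to tool coordinates, whose origin is the TCP and whose axes are the flange's). Camera axes: x right, y down, z forward; pixel columns grow to the right and rows downward; lengths in m; the calibration is good to about 2 mm. The wrist camera is an equidistant fisheye: a pixel r from the principal point sees the ray r / f radians off the axis. A picture is of the moment at which its call begins: read the wrist's pose just before it. camera_params takes no time and is no camera call.
- robot.close_job(): hands the job in; it is judged then, once.
Trained networks look in the newest picture that a camera, given by its name, has taken for a name from the list of things; names that differ only in an ending like _2 or _b are one class to them, and where a whole thing is asked for, a point or a joint stands for the part that bears it (a point fixed in the world has none). Each returns a list of dicts, best first, with "conf" (0 to 1); they miss things now and then, are a little off and sometimes report something else, mostly with a low value. They report only what shows in the picture. A call takes as long as a camera call. They do not tell look-alikes from the thing itself.
- robot.find_in(thing, camera): "extent" ([centre column, centre row, width, height] in pixels, round what is visible of it).
The state is a dict: "time": time; "joint_positions": joint angles; "qvel": joint speeds; "joint_torque": joint torques, N m; "tool_pos": TCP position; "ee_rot": TCP orientation; "wrist_force": force on the tool from outside, world axes, zero at the start; "wrist_torque": the same for the moment, N m; "width": finger opening in m; "finger_force": force on a finger pad.
Only numpy, scipy, OpenCV 4.12 (cv2) and the standard library are available. Lean on these libraries where they do the work, as an engineer would, in place of code of your own. Each camera call takes 0.05 s, during which the arm holds its last target. There are 200 camera calls.

## Task

Move the four clay pieces from the wooden drying rack to the kiln tray, one piece to each bay, in reverse order: the tray is turned end for end when it goes into the kiln, so the piece now nearest the robot on the rack goes into the farthest bay, the next into the second farthest, and so on, and the farthest piece goes into the nearest bay. Set each down gently (no dropping) in the middle of its bay, upright, flat on the bay floor not on a ridge, and knock none over.

Things in the scene. Friction and masses are not known exactly. Their poses are not given: they have to be found in the camera images.
- drying_rack: the wooden drying rack: a fixed low rack of pale wooden slats, 330 long (its x axis) x 96 wide x 16 high, with four square white plaster bats in a row on it. Origin: centre of its underside. Its x axis runs along the row and points away from the robot (within 0.3 rad of straight ahead), z up. It may stand left or right of the robot.
- kiln_tray: the kiln tray: a fixed pale beige slab, 330 long (its x axis) x 96 wide (y) x 18 thick, open at the sides, with five low cross ridges (4 thick, 8 high, 76 apart) that bound four bays in a row. Origin: centre of its underside. Its x axis runs along the row and points away from the robot (within 0.3 rad). Bay centres at x = -114, -38, +38, +114 mm, y = 0; the bay floor is at z = 18 mm.
- tumbler: a loose, red-brown round open cup of bisque clay, 62 high, 50 wide at the foot and 54 at the rim, wall 4 thick. Grip it across the outside, about 32 above its underside. Origin: centre of the underside, z up. 90 to 280 g. It starts on one of the four bats (top 22 above the table); which one varies.
- planter: a loose, red-brown square open box of bisque clay, 50 x 50 x 50 high, wall 6 thick. Its sides lie along its x and y axes; on the rack it stands within 0.25 rad of square to the row. Grip it across its y axis from outside, about 30 above its underside. Origin: centre of the underside, z up. 90 to 280 g. It starts on one of the four bats (top 22 above the table); which one varies.
- vase: a loose, red-brown round bud vase of bisque clay, 76 high, with a straight belly 50 wide from 16 to 44 above its underside, and a narrow neck 22 wide. Grip the belly, about 32 above its underside. Origin: centre of the underside, z up. 90 to 280 g. It starts on one of the four bats (top 22 above the table); which one varies.
- u_block: a loose, red-brown U-shaped channel block of bisque clay, 50 x 50 x 56 high: a base 20 thick with two upright walls 12 thick at its +y and -y sides, the channel open above and along x. On the rack it stands within 0.25 rad of square to the row. Grip it across its y axis over the outside of both walls, about 32 above its underside. Origin: centre of the underside, z up. 90 to 280 g. It starts on one of the four bats (top 22 above the table); which one varies.
- bat1: the fixed white plaster bat, 64 x 64 x 6, on which the tumbler starts; it stays on the drying rack and so marks that piece's starting place. Origin: centre of its underside. The four bats lie 76 apart along the rack's midline, at x = -114, -38, +38, +114 mm in the rack's frame.
- bat2: the fixed white plaster bat, 64 x 64 x 6, on which the planter starts; it stays on the drying rack and so marks that piece's starting place. Origin: centre of its underside. The four bats lie 76 apart along the rack's midline, at x = -114, -38, +38, +114 mm in the rack's frame.
- bat3: the fixed white plaster bat, 64 x 64 x 6, on which the vase starts; it stays on the drying rack and so marks that piece's starting place. Origin: centre of its underside. The four bats lie 76 apart along the rack's midline, at x = -114, -38, +38, +114 mm in the rack's frame.
- bat4: the fixed white plaster bat, 64 x 64 x 6, on which the u-block starts; it stays on the drying rack and so marks that piece's starting place. Origin: centre of its underside. The four bats lie 76 apart along the rack's midline, at x = -114, -38, +38, +114 mm in the rack's frame.
Not all that is in view belongs to the job. What is shaped like the vase but green is not meant.

How it is judged:
At the end, for the whole second after the job is handed in: Each piece is released, at rest and upright (0.1 rad) on the floor of its bay (height within 5 mm), within 13 mm of the bay's centre along the row and 15 mm across; the order from near to far is the reverse of that on the drying rack (((x of bat1 in the frame of drying_rack between -0.134 and -0.094 m and x of tumbler in the frame of kiln_tray between 0.101 and 0.127 m) or (x of bat1 in the frame of drying_rack between -0.058 and -0.018 m and x of tumbler in the frame of kiln_tray between 0.025 and 0.051 m) or (x of bat1 in the frame of drying_rack between 0.018 and 0.058 m and x of tumbler in the frame of kiln_tray between -0.051 and -0.025 m) or (x of bat1 in the frame of drying_rack between 0.094 and 0.134 m and x of tumbler in the frame of kiln_tray between -0.127 and -0.101 m)) and y of tumbler in the frame of kiln_tray between -0.015 and 0.015 m and z of tumbler in the frame of kiln_tray between 0.013 and 0.023 m and angle between each of tumbler, planter, vase, u_block's own z axis and vertical below 0.1 rad and linear speed of each of tumbler, planter, vase, u_block below 0.02 m/s and contact force between the fingers and tumbler below 0.1 N and ((x of bat2 in the frame of drying_rack between -0.134 and -0.094 m and x of planter in the frame of kiln_tray between 0.101 and 0.127 m) or (x of bat2 in the frame of drying_rack between -0.058 and -0.018 m and x of planter in the frame of kiln_tray between 0.025 and 0.051 m) or (x of bat2 in the frame of drying_rack between 0.018 and 0.058 m and x of planter in the frame of kiln_tray between -0.051 and -0.025 m) or (x of bat2 in the frame of drying_rack between 0.094 and 0.134 m and x of planter in the frame of kiln_tray between -0.127 and -0.101 m)) and y of planter in the frame of kiln_tray between -0.015 and 0.015 m and z of planter in the frame of kiln_tray between 0.013 and 0.023 m and contact force between the fingers and planter below 0.1 N and ((x of bat3 in the frame of drying_rack between -0.134 and -0.094 m and x of vase in the frame of kiln_tray between 0.101 and 0.127 m) or (x of bat3 in the frame of drying_rack between -0.058 and -0.018 m and x of vase in the frame of kiln_tray between 0.025 and 0.051 m) or (x of bat3 in the frame of drying_rack between 0.018 and 0.058 m and x of vase in the frame of kiln_tray between -0.051 and -0.025 m) or (x of bat3 in the frame of drying_rack between 0.094 and 0.134 m and x of vase in the frame of kiln_tray between -0.127 and -0.101 m)) and y of vase in the frame of kiln_tray between -0.015 and 0.015 m and z of vase in the frame of kiln_tray between 0.013 and 0.023 m and contact force between the fingers and vase below 0.1 N and ((x of bat4 in the frame of drying_rack between -0.134 and -0.094 m and x of u_block in the frame of kiln_tray between 0.101 and 0.127 m) or (x of bat4 in the frame of drying_rack between -0.058 and -0.018 m and x of u_block in the frame of kiln_tray between 0.025 and 0.051 m) or (x of bat4 in the frame of drying_rack between 0.018 and 0.058 m and x of u_block in the frame of kiln_tray between -0.051 and -0.025 m) or (x of bat4 in the frame of drying_rack between 0.094 and 0.134 m and x of u_block in the frame of kiln_tray between -0.127 and -0.101 m)) and y of u_block in the frame of kiln_tray between -0.015 and 0.015 m and z of u_block in the frame of kiln_tray between 0.013 and 0.023 m and contact force between the fingers and u_block below 0.1 N); the robot touches nothing.
It fails at once if a clay piece is knocked over (tilted more than 0.7 rad) (angle between any of tumbler, planter, vase, u_block's own z axis and vertical above 0.7 rad).
It fails at once if a clay piece is dropped (falls free, faster than 0.7 m/s: a drop of 25 mm) ((linear speed of tumbler above 0.7 m/s and contact force between the fingers and tumbler below 0.05 N) or (linear speed of planter above 0.7 m/s and contact force between the fingers and planter below 0.05 N) or (linear speed of vase above 0.7 m/s and contact force between the fingers and vase below 0.05 N) or (linear speed of u_block above 0.7 m/s and contact force between the fingers and u_block below 0.05 N)).
It also fails if it takes over 112 s, if anything falls off the work surface, if the arm or the gripper's body presses on something with over 40 N, if the wrist force passes 120 N, or if a joint passes its speed limit or range.

## Working session

There is one attempt and no reset: what is moved stays moved. The work goes in short steps, Python scripts to look and compute and a tool call to move; the robot and the scene stay as the last step left them, time stands still between calls to the robot, and variables do not carry over. Pictures are saved under pics/ and viewed, at most 14 in all, crops included, and the job is handed in when it is done.

Besides the shell and the picture viewer there is one more tool, called after "Call:" in YAML: its name, and indented under it one key for each argument. servo_tool: Moves the arm, as the interface text tells. Scaled input: -1 to 1 covers 0.1 m each way for a shift and pi/2 rad each way for a turn. Its arguments: {"type":"object","properties":{"plan":{"type":"array","items":{"type":"array","items":{"type":"number"}}}},"required":["plan"]}

```bash
mkdir -p pics; ls; python3 - <<'E'
from bench import robot
import cv2
for n in ("scene","top"):
    im=robot.snapshot(n); cv2.imwrite(f"pics/{n}1.png",im[:,:,::-1])
    p=robot.camera_params(n); print(n,p)
    for t in ["drying_rack","kiln_tray","tumbler","planter","vase","u_block","bat1"]:
        print(t,[( [round(v) for v in d["extent"]],round(d["conf"],2)) for d in robot.find_in(t,n)][:5])
print(robot.camera_params("wrist")); print(robot.get_obs())
E
```

```text
pics
scene {'camera_matrix': array([[449.38620516,   0.        , 313.51928125],
       [  0.        , 449.38620516, 245.39591034],
       [  0.        ,   0.        ,   1.        ]]), 'rvec': array([ 2.26198679,  1.47070046, -0.36841021]), 'tvec': array([-0.24423777, -0.42888845,  1.03242776])}
drying_rack [([378, 217, 118, 153], 0.79)]
kiln_tray [([188, 296, 104, 193], 0.81)]
tumbler [([356, 149, 26, 36], 0.87), ([377, 218, 119, 150], 0.53)]
planter [([404, 250, 41, 50], 0.74)]
vase [([513, 256, 41, 39], 0.96), ([389, 211, 34, 46], 0.74), ([467, 221, 34, 44], 0.72)]
u_block [([366, 175, 41, 50], 0.73)]
bat1 [([382, 227, 42, 30], 0.72), ([350, 162, 38, 27], 0.66), ([401, 264, 50, 32], 0.62), ([364, 193, 38, 30], 0.57)]
top {'camera_matrix': array([[601.1030365 ,   0.        , 320.51539031],
       [  0.        , 601.1030365 , 248.6060581 ],
       [  0.        ,   0.        ,   1.        ]]), 'rvec': array([ 2.15944443, -2.12592218,  0.19329879]), 'tvec': array([-0.00422902,  0.5743783 ,  0.98176455])}
drying_rack [([232, 283, 81, 187], 0.65)]
kiln_tray [([437, 281, 63, 191], 0.97)]

[... 870 characters left out ...]
0e+00]])}
{'time': 0.8, 'joint_positions': array([-1.37705094e+00,  8.71702212e-02,  1.37067043e+00, -2.38574332e-05,
        1.68363293e+00, -1.03092105e-01]), 'qvel': array([-0.00101959,  0.00208036,  0.00090984,  0.00032585, -0.00088706,
       -0.00041443]), 'joint_torque': array([-1.86830461e-03, -3.39992595e+01, -3.02578676e+01,  7.15488894e-02,
        2.35116662e-02,  1.68741447e-07]), 'tool_pos': array([ 0.16086848, -0.52596285,  0.22253719]), 'ee_rot': array([3.14147666e+00, 3.58327669e-05, 2.96834799e-01]), 'wrist_force': array([-0.85791086,  0.04843698, -0.39502949]), 'wrist_torque': array([-0.03116737,  0.01200372, -0.00116997]), 'finger_force': 0.0, 'width': 0.0938916046149525}
```

View pictures.

View pics/top1.png

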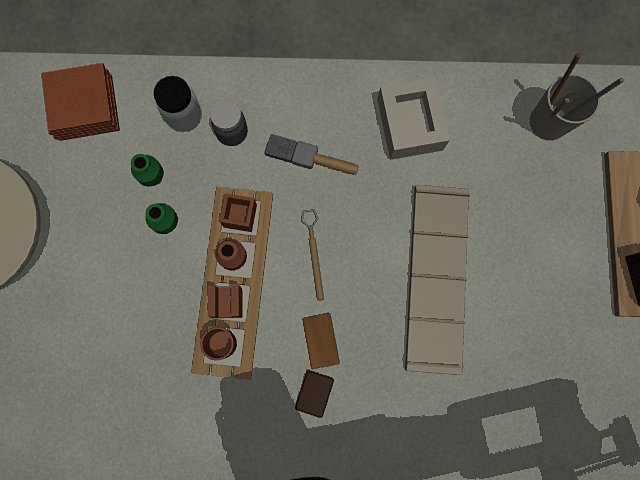

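View pics/scene1.png

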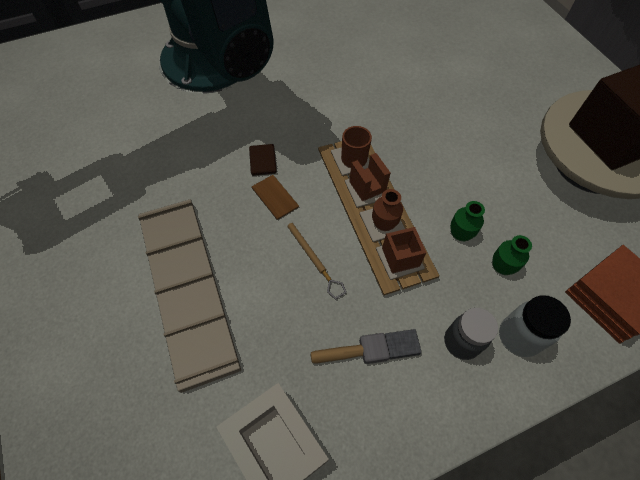

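```bash
python3 - <<'E'
import cv2,numpy as np
im=cv2.imread("pics/top1.png")
a=im[180:380,185:285]; b=im[180:380,395:480]
c=cv2.resize(np.hstack([a,b]),None,fx=3,fy=3,interpolation=cv2.INTER_CUBIC)
c=cv2.convertScaleAbs(c,alpha=1.5)
cv2.imwrite("pics/crop1.png",c)
E
```

```text
(no output)
```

View pics/crop1.png

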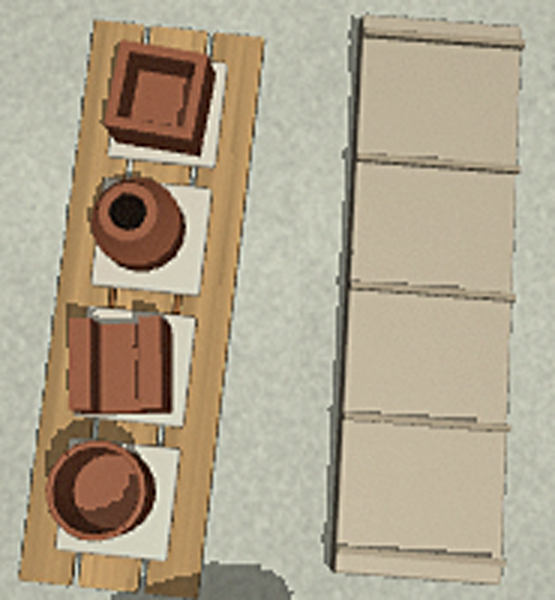

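```bash
cat > h.py <<'E'
import numpy as np, cv2
from scipy.optimize import least_squares
from scipy.spatial.transform import Rotation as R
from bench import robot
def top_ray(px,z,cam="top"):
    p=robot.camera_params(cam); M=cv2.Rodrigues(p["rvec"])[0]; C=-M.T@p["tvec"]
    d=M.T@np.linalg.inv(p["camera_matrix"])@np.array([px[0],px[1],1.]); return C+d*(z-C[2])/d[2]
def wrist_ray(px,z,pos,rpy):
    p=robot.camera_params("wrist"); K=p["camera_matrix"]; T=p["tool_from_camera"]
    v=np.array([(px[0]-K[0,2])/K[0,0],(px[1]-K[1,2])/K[1,1]]); r=np.linalg.norm(v)+1e-12
    d=np.array([*(np.sin(r)*v/r),np.cos(r)])
    W=R.from_euler("xyz",rpy).as_matrix(); C=W@T[:3,3]+pos; d=W@T[:3,:3]@d
    return C+d*(z-C[2])/d[2]
def fit(model,pts):
    """model xy -> world xy rigid; returns x,y,yaw,residual(mm)"""
    m=np.array(model,float);q=np.array(pts,float)[:,:2]
    mc,qc=m.mean(0),q.mean(0);H=(m-mc).T@(q-qc);a=np.arctan2(H[0,1]-H[1,0],H[0,0]+H[1,1])
    c,s=np.cos(a),np.sin(a);Ro=np.array([[c,-s],[s,c]]);t=qc-Ro@mc
    return np.r_[t,a],np.linalg.norm((m@Ro.T+t)-q,axis=1)*1000
def at(pose,x,y=0):
    c,s=np.cos(pose[2]),np.sin(pose[2]);return pose[:2]+[c*x-s*y,s*x+c*y]
E
python3 - <<'E'
from h import *
A=lambda x,y:(185+x/3,180+y/3); B=lambda x,y:(395+(x-300)/3,180+y/3)
L,W=.165,.048; m=[(L,W),(L,-W),(-L,-W),(-L,W)]
np.set_printoptions(precision=4,suppress=True)
rack=fit(m,[top_ray(A(*p),.016) for p in [(95,20),(265,37),(198,595),(20,580)]]); print("rack",rack)
tray=fit(m,[top_ray(B(*p),.026) for p in [(367,15),(523,27),(500,582),(335,570)]]); print("tray",tray)
for x in (-.114,-.038,.038,.114): print("bat",at(rack[0],x),"bay",at(tray[0],x))
print("tumbler",top_ray(A(101,490),.084),"vase",top_ray(A(128,210),.098))
print("planter",[top_ray(A(*p),.072) for p in [(120,40),(216,53),(205,157),(105,143)]])
print("u",[top_ray(A(*p),.078) for p in [(68,317),(164,317),(172,411),(74,411)]])
E
```

```text
rack (array([ 0.521 ,  0.1554, -0.0869]), array([2.9814, 3.1981, 2.9966, 2.7487]))
tray (array([ 0.5311, -0.2022, -0.0666]), array([3.3293, 2.7047, 3.3515, 2.4832]))
bat [0.4074 0.1653] bay [ 0.4174 -0.1946]
bat [0.4831 0.1587] bay [ 0.4932 -0.1997]
bat [0.5588 0.1521] bay [ 0.569  -0.2048]
bat [0.6345 0.1455] bay [ 0.6448 -0.2098]
tumbler [0.4115 0.1664 0.084 ] vase [0.5611 0.156  0.098 ]
planter [array([0.6623, 0.168 , 0.072 ]), array([0.6558, 0.1138, 0.072 ]), array([0.596, 0.118, 0.072]), array([0.603, 0.174, 0.072])]
u [array([0.5046, 0.1892, 0.078 ]), array([0.5054, 0.1369, 0.078 ]), array([0.4544, 0.1307, 0.078 ]), array([0.4536, 0.1837, 0.078 ])]
```

Call:
servo_tool:
  plan:
    - [0.25, -0.25, 0, 0, 0, 0.06, 94]
    - [0.5, -0.5, 0, 0, 0, 0.12, 94]
    - [0.75, -0.75, 0, 0, 0, 0.18, 94]
    - [1, -1, 0, 0, 0, 0.24, 94]
    - [1, -1, 0, 0, 0, 0.24, 94]
    - [1, -1, 0, 0, 0, 0.24, 94]

```text
time: 1.3
tool_pos: [0.2279, -0.4002, 0.2231]
ee_rot: [3.14, -0.001, -0.077]
wrist_force: [-0.3, -0.5, -0.4]
width: 0.094
finger_force: 0.0
```

Call:
servo_tool:
  plan:
    - [0.3, -0.25, 0, 0, 0, 0, 94]
    - [0.6, -0.5, 0, 0, 0, 0, 94]
    - [0.95, -0.75, 0, 0, 0, 0, 94]
    - [0.95, -0.75, 0, 0, 0, 0, 94]

```text
time: 1.63
tool_pos: [0.3322, -0.3316, 0.2225]
ee_rot: [-3.14, -0.003, -0.073]
wrist_force: [-0.1, -0.6, -0.4]
width: 0.0939
finger_force: 0.0
```

Call:
servo_tool:
  plan:
    - [0.3, -0.25, 0, 0, 0, 0, 94]
    - [0.6, -0.5, 0, 0, 0, 0, 94]
    - [0.95, -0.75, 0, 0, 0, 0, 94]
    - [0.95, -0.75, 0, 0, 0, 0, 94]

```text
time: 1.97
tool_pos: [0.4328, -0.2645, 0.2219]
ee_rot: [-3.139, -0.002, -0.073]
wrist_force: [-1.7, -0.4, -0.3]
width: 0.0941
finger_force: 0.0
```

Call:
servo_tool:
  plan:
    - [0.3, -0.25, 0, 0, 0, 0, 94]
    - [0.6, -0.5, 0, 0, 0, 0, 94]
    - [0.95, -0.75, 0, 0, 0, 0, 94]
    - [0.95, -0.75, 0, 0, 0, 0, 94]
    - [0.95, -0.75, 0, 0, 0, 0, 94]
    - [0.95, -0.75, 0, 0, 0, 0, 94]
    - [0.95, -0.75, 0, 0, 0, 0, 94]

```text
time: 2.55
tool_pos: [0.5283, -0.2014, 0.2225]
ee_rot: [3.141, 0.001, -0.082]
wrist_force: [-0.0, 0.3, 0.6]
width: 0.0937
finger_force: 0.0
```

Works well. Wrist picture of the tray, then on to the rack (y −0.1 × 3.6).

```bash
cat >> h.py <<'E'
def wshot(name):
    import json
    o=robot.get_obs(); im=robot.snapshot("wrist"); cv2.imwrite(f"pics/{name}.png",im[:,:,::-1])
    json.dump([o["tool_pos"].tolist(),o["ee_rot"].tolist()],open(f"pics/{name}.json","w")); return o
def wpose(name):
    import json
    return [np.array(v) for v in json.load(open(f"pics/{name}.json"))]
E
python3 -c "
from h import *
wshot('w_tray')
"
```

Call:
servo_tool:
  plan:
    - [0, -0.3, 0, 0, 0, 0, 94]
    - [0, -0.6, 0, 0, 0, 0, 94]
    - [0, -0.95, 0, 0, 0, 0, 94]
    - [0, -0.95, 0, 0, 0, 0, 94]

```text
time: 2.93
tool_pos: [0.5364, -0.1013, 0.2233]
ee_rot: [-3.139, -0.001, -0.077]
wrist_force: [0.6, -0.3, 0.0]
width: 0.0942
finger_force: 0.0
```

Call:
servo_tool:
  plan:
    - [0, -0.3, 0, 0, 0, 0, 94]
    - [0, -0.6, 0, 0, 0, 0, 94]
    - [0, -0.95, 0, 0, 0, 0, 94]
    - [0, -0.95, 0, 0, 0, 0, 94]

```text
time: 3.27
tool_pos: [0.5442, -0.0068, 0.2231]
ee_rot: [-3.139, -0.001, -0.076]
wrist_force: [-0.1, -0.4, -0.7]
width: 0.094
finger_force: 0.0
```

Call:
servo_tool:
  plan:
    - [0, -0.3, 0, 0, 0, 0, 94]
    - [0, -0.6, 0, 0, 0, 0, 94]
    - [0, -0.95, 0, 0, 0, 0, 94]
    - [0, -0.95, 0, 0, 0, 0, 94]

```text
time: 3.6
tool_pos: [0.552, 0.0876, 0.2227]
ee_rot: [-3.139, -0.0, -0.076]
wrist_force: [-0.5, 0.0, -0.2]
width: 0.0939
finger_force: 0.0
```

Call:
servo_tool:
  plan:
    - [-0.1, -0.3, 0, 0, 0, 0, 94]
    - [-0.2, -0.6, 0, 0, 0, 0, 94]
    - [-0.3, -0.75, 0, 0, 0, 0, 94]
    - [-0.3, -0.75, 0, 0, 0, 0, 94]
    - [-0.3, -0.75, 0, 0, 0, 0, 94]
    - [-0.3, -0.75, 0, 0, 0, 0, 94]
    - [-0.3, -0.75, 0, 0, 0, 0, 94]

```text
time: 4.18
tool_pos: [0.5288, 0.1597, 0.2226]
ee_rot: [3.141, -0.001, -0.083]
wrist_force: [-0.1, 0.1, 0.8]
width: 0.0939
finger_force: 0.0
```

```bash
python3 - <<'E'
from h import *
o=wshot('w_rack'); print(o['tool_pos'],o['ee_rot'])
for t in ["tumbler","planter","vase","u_block","bat1"]:
    print(t,[( [round(v,1) for v in d["extent"]],round(d["conf"],2)) for d in robot.find_in(t,"wrist")][:5])
for n in ("w_tray","w_rack"):
    im=cv2.imread(f"pics/{n}.png"); cv2.imwrite(f"pics/{n}_v.png",cv2.convertScaleAbs(im,alpha=1.5))
E
```

```text
[0.52883954 0.15968042 0.22255596] [ 3.14084930e+00 -5.42193265e-04 -8.25730459e-02]
tumbler [([321.2, 337.0, 50.4, 69.2], 0.86)]
planter [([327.1, 101.7, 60.2, 64.9], 0.57)]
vase [([155.4, 50.2, 67.7, 54.4], 0.85), ([187.8, 130.4, 64.0, 51.1], 0.77), ([326.6, 188.2, 53.1, 52.8], 0.62)]
u_block []
bat1 [([325.6, 255.4, 66.2, 55.4], 0.91), ([326.8, 182.8, 69.2, 66.5], 0.85), ([326.2, 317.6, 55.9, 53.5], 0.74), ([329.4, 108.4, 65.5, 65.8], 0.71)]
```

View pics/w_tray_v.png

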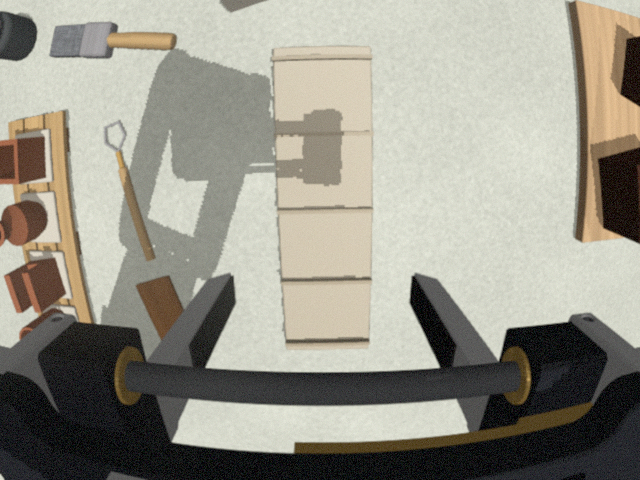

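View pics/w_rack_v.png

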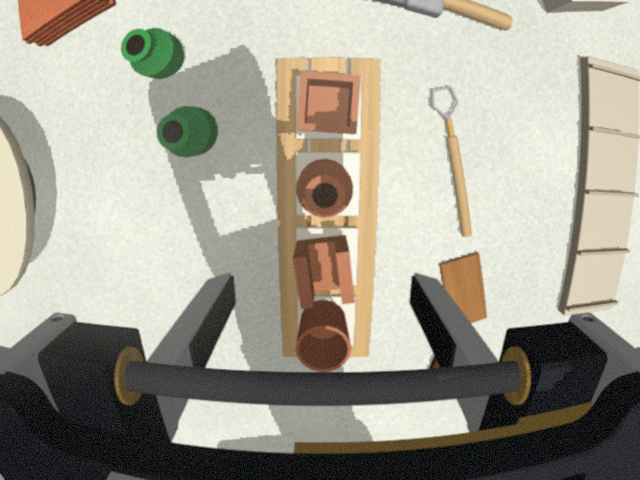

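```bash
python3 - <<'E'
from h import *
np.set_printoptions(precision=4,suppress=True)
P=wpose('w_tray'); L,W=.165,.048; m=[(L,W),(L,-W),(-L,-W),(-L,W)]
tray=fit(m,[wrist_ray(p,.026,*P) for p in [(272,49),(371,47),(369,346),(287,347)]]); print("tray",tray)
for x in (-.114,-.038,.038,.114): print("bay",at(tray[0],x))
print("ridges",[wrist_ray(p,.026,*P) for p in [(324,132),(325,207),(325,278)]])
P=wpose('w_rack')
rack=fit(m,[wrist_ray(p,.016,*P) for p in [(277,58),(380,59),(367,357),(283,356)]]); print("rack",rack)
for x in (-.114,-.038,.038,.114): print("bat",at(rack[0],x))
print("tumbler",wrist_ray((323,345),.084,*P),"vase",wrist_ray((324,195),.098,*P))
s=.025;q=[(s,s),(s,-s),(-s,-s),(-s,s)]
print("planter",fit(q,[wrist_ray(p,.072,*P) for p in [(297,72),(361,73),(359,133),(297,134)]]))
print("u",fit(q,[wrist_ray(p,.078,*P) for p in [(294,249),(345,235),(355,302),(302,307)]]))
E
```

```text
tray (array([ 0.5371, -0.2055, -0.0602]), array([7.2355, 7.3532, 6.8556, 7.9999]))
bay [ 0.4233 -0.1987]
bay [ 0.4991 -0.2033]
bay [ 0.575  -0.2078]
bay [ 0.6509 -0.2124]
ridges [array([ 0.6112, -0.2104,  0.026 ]), array([ 0.5384, -0.2054,  0.026 ]), array([ 0.4641, -0.1994,  0.026 ])]
rack (array([ 0.5233,  0.1549, -0.0919]), array([2.7784, 2.5289, 1.7355, 2.1946]))
bat [0.4098 0.1653]
bat [0.4854 0.1583]
bat [0.5611 0.1514]
bat [0.6368 0.1444]
tumbler [0.4201 0.1676 0.084 ] vase [0.5628 0.1551 0.098 ]
planter (array([ 0.6361,  0.1451, -0.0887]), array([1.5322, 1.819 , 0.5122, 1.8085]))
u (array([0.4893, 0.161 , 0.0757]), array([3.8076, 7.8867, 6.5084, 3.616 ]))
```

Call:
servo_tool:
  plan:
    - [0.3, 0.02, 0.2, 0, 0, 0, 94]
    - [0.6, 0.04, 0.4, 0, 0, 0, 94]
    - [0.9, 0.06, 0.6, 0, 0, 0, 94]
    - [1, 0.06, 0.75, 0, 0, 0, 94]
    - [1, 0.06, 0.75, 0, 0, 0, 94]
    - [1, 0.06, 0.75, 0, 0, 0, 94]
    - [1, 0.06, 0.75, 0, 0, 0, 94]

```text
time: 5.07
tool_pos: [0.6273, 0.1478, 0.1486]
ee_rot: [-3.141, -0.001, -0.08]
wrist_force: [0.4, 0.4, 1.4]
width: 0.0939
finger_force: 0.0
```

Call:
servo_tool:
  plan:
    - [0.06, 0, 0.2, 0, 0, 0, 94]
    - [0.06, 0, 0.4, 0, 0, 0, 94]
    - [0.06, 0, 0.55, 0, 0, 0, 94]
    - [0.06, 0, 0.7, 0, 0, 0, 94]
    - [0.06, 0, 0.8, 0, 0, 0, 94]
    - [0.06, 0, 0.88, 0, 0, 0, 94]
    - [0.06, 0, 0.95, 0, 0, 0, 94]
    - [0.06, 0, 0.95, 0, 0, 0, 94]
    - [0.06, 0, 0.95, 0, 0, 0, 94]

```text
time: 5.82
tool_pos: [0.6336, 0.1472, 0.053]
ee_rot: [-3.142, -0.001, -0.08]
wrist_force: [-0.3, -0.3, 0.4]
width: 0.094
finger_force: 0.0
```

```bash
python3 - <<'E'
from h import *
np.set_printoptions(precision=4,suppress=True)
o=wshot('w_p1'); print(o['tool_pos'],o['ee_rot'])
im=cv2.imread(f"pics/w_p1.png"); cv2.imwrite(f"pics/w_p1_v.png",cv2.convertScaleAbs(im,alpha=1.5))
B=lambda x,y:(395+(x-300)/3,180+y/3)
for l,r in [((358,157),(519,170)),((350,282),(515,297)),((343,414),(508,428))]: print((top_ray(B(*l),.026)+top_ray(B(*r),.026))/2)
E
```

```text
[0.6336 0.1472 0.053 ] [-3.1415 -0.0007 -0.0801]
[ 0.6067 -0.2076  0.026 ]
[ 0.5322 -0.2028  0.026 ]
[ 0.4563 -0.1974  0.026 ]
```

View pics/w_p1_v.png

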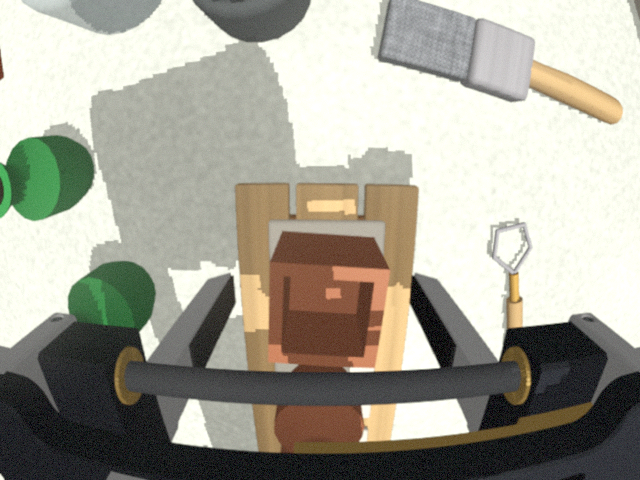

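```bash
python3 - <<'E'
from h import *
np.set_printoptions(precision=4,suppress=True)
P=wpose('w_p1');s=.025;q=[(s,s),(s,-s),(-s,-s),(-s,s)]
print("planter",fit(q,[wrist_ray(p,.072,*P) for p in [(271,266),(388,266),(381,366),(268,362)]]))
L,W=.165,.048
print("rack end",wrist_ray((236,185),.016,*P),wrist_ray((418,186),.016,*P))
E
```

```text
planter (array([ 0.6373,  0.1446, -0.112 ]), array([1.8199, 0.8642, 1.0354, 1.6919]))
rack end [0.6915 0.1895 0.016 ] [0.6831 0.0904 0.016 ]
```

Call:
servo_tool:
  plan:
    - [0.02, 0.02, 0, 0, 0, 0.015, 94]
    - [0.02, 0.02, 0, 0, 0, 0.015, 70]
    - [0.02, 0.02, 0, 0, 0, 0.015, 60]
    - [0.02, 0.02, 0, 0, 0, 0.015, 55]
    - [0.02, 0.02, 0, 0, 0, 0.015, 52]
    - [0.02, 0.02, 0, 0, 0, 0.015, 49]
    - [0.02, 0.02, 0, 0, 0, 0.015, 44]
    - [0.02, 0.02, 0, 0, 0, 0.015, 40]
    - [0.02, 0.02, 0, 0, 0, 0.015, 40]
    - [0.02, 0.02, 0, 0, 0, 0.015, 40]
    - [0.02, 0.02, 0, 0, 0, 0.015, 40]
    - [0.02, 0.02, 0, 0, 0, 0.015, 40]

```text
time: 6.87
tool_pos: [0.6352, 0.1451, 0.0524]
ee_rot: [-3.142, 0.0, -0.104]
wrist_force: [-0.2, 1.1, -0.0]
width: 0.0502
finger_force: 29.7
```

Call:
servo_tool:
  plan:
    - [0, 0, 0, 0, 0, 0, 40]
    - [0, 0, -0.05, 0, 0, 0, 40]
    - [0, 0, -0.15, 0, 0, 0, 40]
    - [0, 0, -0.3, 0, 0, 0, 40]
    - [0, 0, -0.5, 0, 0, 0, 40]
    - [0, 0, -0.7, 0, 0, 0, 40]
    - [0, 0, -0.9, 0, 0, 0, 40]
    - [0, 0, -1, 0, 0, 0, 40]
    - [0, 0, -1, 0, 0, 0, 40]
    - [0, 0, -1, 0, 0, 0, 40]

```text
time: 7.7
tool_pos: [0.6355, 0.145, 0.1531]
ee_rot: [-3.141, -0.001, -0.104]
wrist_force: [0.5, 0.4, -1.5]
width: 0.0501
finger_force: 29.7
```

Call:
servo_tool:
  plan:
    - [-0.1, 0.2, 0, 0, 0, 0, 40]
    - [-0.25, 0.5, 0, 0, 0, 0, 40]
    - [-0.4, 0.8, 0, 0, 0, 0, 40]
    - [-0.45, 0.9, 0, 0, 0, 0, 40]
    - [-0.45, 0.9, 0, 0, 0, 0, 40]

```text
time: 8.12
tool_pos: [0.5791, 0.0579, 0.1506]
ee_rot: [3.14, 0.004, -0.107]
wrist_force: [-0.7, 0.0, -1.4]
width: 0.0502
finger_force: 29.7
```

Call:
servo_tool:
  plan:
    - [-0.1, 0.2, 0, 0, 0, 0, 40]
    - [-0.25, 0.5, 0, 0, 0, 0, 40]
    - [-0.4, 0.8, 0, 0, 0, 0, 40]
    - [-0.45, 0.9, 0, 0, 0, 0, 40]
    - [-0.45, 0.9, 0, 0, 0, 0, 40]

```text
time: 8.53
tool_pos: [0.5263, -0.0258, 0.1517]
ee_rot: [-3.142, 0.001, -0.106]
wrist_force: [0.5, -0.1, -1.9]
width: 0.0507
finger_force: 29.7
```

Call:
servo_tool:
  plan:
    - [-0.1, 0.2, 0, 0, 0, 0, 40]
    - [-0.25, 0.5, 0, 0, 0, 0, 40]
    - [-0.4, 0.8, 0, 0, 0, 0, 40]
    - [-0.45, 0.9, 0, 0, 0, 0, 40]
    - [-0.45, 0.9, 0, 0, 0, 0, 40]

```text
time: 8.95
tool_pos: [0.4731, -0.1102, 0.1522]
ee_rot: [-3.141, -0.0, -0.106]
wrist_force: [0.4, 0.9, -1.7]
width: 0.05
finger_force: 29.7
```

Call:
servo_tool:
  plan:
    - [-0.1, 0.2, 0, 0, 0, 0, 40]
    - [-0.25, 0.5, 0, 0, 0, 0, 40]
    - [-0.4, 0.8, 0, 0, 0, -0.02, 40]
    - [-0.45, 0.92, 0, 0, 0, -0.025, 40]
    - [-0.45, 0.92, 0, 0, 0, -0.025, 40]
    - [-0.45, 0.92, 0, 0, 0, -0.025, 40]
    - [-0.45, 0.92, 0, 0, 0, -0.025, 40]
    - [-0.45, 0.92, 0, 0, 0, -0.025, 40]

```text
time: 9.62
tool_pos: [0.4198, -0.1951, 0.1524]
ee_rot: [-3.141, -0.0, -0.062]
wrist_force: [-0.2, -0.5, -1.8]
width: 0.0503
finger_force: 29.7
```

```bash
python3 - <<'E'
from h import *
o=wshot('w_p2'); print(o['tool_pos'],o['ee_rot'])
im=cv2.imread(f"pics/w_p2.png"); cv2.imwrite(f"pics/w_p2_v.png",cv2.convertScaleAbs(im,alpha=1.5))
E
```

```text
[ 0.4198499  -0.1950734   0.15235244] [-3.14072578e+00 -3.61378603e-04 -6.23136465e-02]
```

View pics/w_p2_v.png

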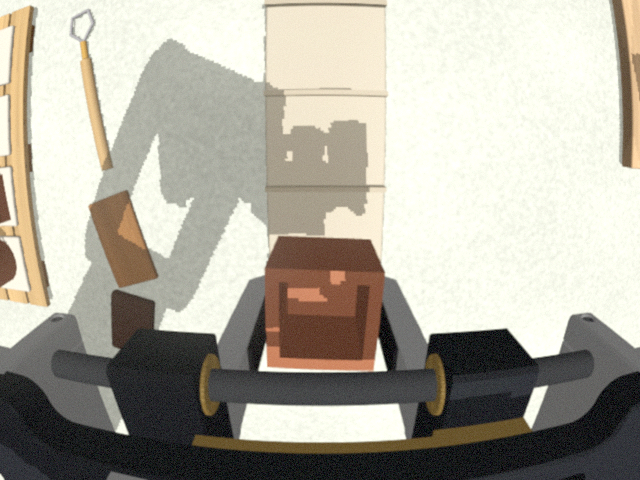

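```bash
python3 - <<'E'
from h import *
np.set_printoptions(precision=4,suppress=True)
P=wpose('w_p2')
for y,l,r in [(92,265,386),(186,266,385),(5,265,386)]: print(wrist_ray((l,y),.026,*P),wrist_ray((r,y),.026,*P),(wrist_ray((l,y),.026,*P)+wrist_ray((r,y),.026,*P))/2)
E
```

```text
[ 0.5373 -0.1588  0.026 ] [ 0.5317 -0.2512  0.026 ] [ 0.5345 -0.205   0.026 ]
[ 0.4638 -0.1539  0.026 ] [ 0.4581 -0.247   0.026 ] [ 0.4609 -0.2004  0.026 ]
[ 0.6092 -0.1626  0.026 ] [ 0.6037 -0.2565  0.026 ] [ 0.6065 -0.2096  0.026 ]
```

Call:
servo_tool:
  plan:
    - [-0.01, 0.02, 0.2, 0, 0, 0, 40]
    - [-0.01, 0.02, 0.45, 0, 0, 0, 40]
    - [-0.01, 0.02, 0.65, 0, 0, 0, 40]
    - [-0.01, 0.02, 0.8, 0, 0, 0, 40]
    - [-0.01, 0.02, 0.9, 0, 0, 0, 40]
    - [-0.01, 0.02, 0.96, 0, 0, 0, 40]
    - [-0.01, 0.02, 1, 0, 0, 0, 40]
    - [-0.01, 0.02, 1, 0, 0, 0, 40]
    - [-0.01, 0.02, 1, 0, 0, 0, 40]
    - [-0.01, 0.02, 1, 0, 0, 0, 40]

```text
time: 10.5
tool_pos: [0.4184, -0.1988, 0.0536]
ee_rot: [3.14, -0.002, -0.064]
wrist_force: [-0.2, 0.8, -0.7]
width: 0.0503
finger_force: 29.7
```

Call:
servo_tool:
  plan:
    - [0, 0, 0.01, 0, 0, 0, 40]
    - [0, 0, 0.02, 0, 0, 0, 40]
    - [0, 0, 0.03, 0, 0, 0, 40]
    - [0, 0, 0.03, 0, 0, 0, 40]
    - [0, 0, 0.03, 0, 0, 0, 40]

```text
time: 10.92
tool_pos: [0.4176, -0.1984, 0.0495]
ee_rot: [3.142, 0.0, -0.065]
wrist_force: [-0.0, 0.0, -3.1]
width: 0.0501
finger_force: 29.7
```

Call:
servo_tool:
  plan:
    - [0.01, 0, 0.005, 0, 0, 0, 40]
    - [0.01, 0, 0.01, 0, 0, 0, 40]
    - [0.01, 0, 0.01, 0, 0, 0, 40]
    - [0.01, 0, 0.01, 0, 0, 0, 40]

```text
time: 11.25
tool_pos: [0.4186, -0.1984, 0.0484]
ee_rot: [3.142, 0.0, -0.064]
wrist_force: [-0.4, -0.2, -2.2]
width: 0.0499
finger_force: 29.7
```

Call:
servo_tool:
  plan:
    - [0, 0, 0.005, 0, 0, 0, 40]
    - [0, 0, 0.01, 0, 0, 0, 40]
    - [0, 0, 0.01, 0, 0, 0, 40]
    - [0, 0, 0.01, 0, 0, 0, 40]

```text
time: 11.58
tool_pos: [0.4187, -0.1985, 0.0483]
ee_rot: [3.141, -0.0, -0.064]
wrist_force: [-3.4, 1.8, 5.6]
width: 0.0504
finger_force: 29.7
```

Call:
servo_tool:
  plan:
    - [0, 0, -0.01, 0, 0, 0, 52]
    - [0, 0, -0.01, 0, 0, 0, 54]
    - [0, 0, -0.01, 0, 0, 0, 58]
    - [0, 0, -0.01, 0, 0, 0, 70]
    - [0, 0, -0.01, 0, 0, 0, 94]
    - [0, 0, -0.01, 0, 0, 0, 94]
    - [0, 0, -0.01, 0, 0, 0, 94]
    - [0, 0, -0.01, 0, 0, 0, 94]

```text
time: 12.25
tool_pos: [0.4186, -0.1984, 0.0484]
ee_rot: [3.142, -0.0, -0.065]
wrist_force: [-0.1, -0.7, 0.3]
width: 0.0877
finger_force: 0.0
```

Call:
servo_tool:
  plan:
    - [0, 0, -0.1, 0, 0, 0, 94]
    - [0, 0, -0.3, 0, 0, 0, 94]
    - [0, 0, -0.6, 0, 0, 0, 94]
    - [0, 0, -0.9, 0, 0, 0, 94]
    - [0, 0, -1, 0, 0, 0, 94]
    - [0, 0, -1, 0, 0, 0, 94]
    - [0, 0, -1, 0, 0, 0, 94]

```text
time: 12.83
tool_pos: [0.4187, -0.1985, 0.1486]
ee_rot: [3.141, -0.001, -0.065]
wrist_force: [-0.6, 0.8, -0.6]
width: 0.0941
finger_force: 0.0
```

Call:
servo_tool:
  plan:
    - [0.1, -0.3, 0, 0, 0, 0, 94]
    - [0.2, -0.6, 0, 0, 0, 0, 94]
    - [0.3, -0.9, 0, 0, 0, 0, 94]
    - [0.3, -0.9, 0, 0, 0, 0, 94]

```text
time: 13.17
tool_pos: [0.4542, -0.106, 0.1457]
ee_rot: [-3.137, 0.004, -0.059]
wrist_force: [-1.0, 0.5, -0.3]
width: 0.0941
finger_force: 0.0
```

Call:
servo_tool:
  plan:
    - [0.1, -0.3, 0, 0, 0, 0, 94]
    - [0.2, -0.6, 0, 0, 0, 0, 94]
    - [0.3, -0.9, 0, 0, 0, 0, 94]
    - [0.3, -0.9, 0, 0, 0, 0, 94]

```text
time: 13.5
tool_pos: [0.49, -0.0188, 0.146]
ee_rot: [-3.139, 0.004, -0.059]
wrist_force: [-0.2, 0.7, -0.3]
width: 0.0937
finger_force: 0.0
```

Call:
servo_tool:
  plan:
    - [0.1, -0.3, 0, 0, 0, 0, 94]
    - [0.2, -0.6, 0, 0, 0, 0, 94]
    - [0.3, -0.9, 0, 0, 0, 0, 94]
    - [0.3, -0.9, 0, 0, 0, 0, 94]

```text
time: 13.83
tool_pos: [0.5259, 0.0683, 0.1461]
ee_rot: [-3.14, 0.003, -0.06]
wrist_force: [0.2, -0.2, -0.9]
width: 0.0943
finger_force: 0.0
```

Call:
servo_tool:
  plan:
    - [0.1, -0.3, 0, 0, 0, 0, 94]
    - [0.2, -0.6, 0, 0, 0, 0, 94]
    - [0.3, -0.92, 0, 0, 0, 0, 94]
    - [0.3, -0.92, 0, 0, 0, 0, 94]
    - [0.3, -0.92, 0, 0, 0, 0, 94]
    - [0.3, -0.92, 0, 0, 0, 0, 94]
    - [0.3, -0.92, 0, 0, 0, 0, 94]

```text
time: 14.42
tool_pos: [0.5611, 0.1532, 0.1477]
ee_rot: [3.14, 0.002, -0.066]
wrist_force: [0.1, 0.1, -0.3]
width: 0.094
finger_force: 0.0
```

```bash
python3 - <<'E'
from h import *
o=wshot('w_v1'); print(o['tool_pos'],o['ee_rot'])
im=cv2.imread(f"pics/w_v1.png"); cv2.imwrite(f"pics/w_v1_v.png",cv2.convertScaleAbs(im,alpha=1.5))
E
```

```text
[0.56112825 0.15318541 0.14768458] [ 3.14032007e+00  1.50294339e-03 -6.62299904e-02]
```

View pics/w_v1_v.png

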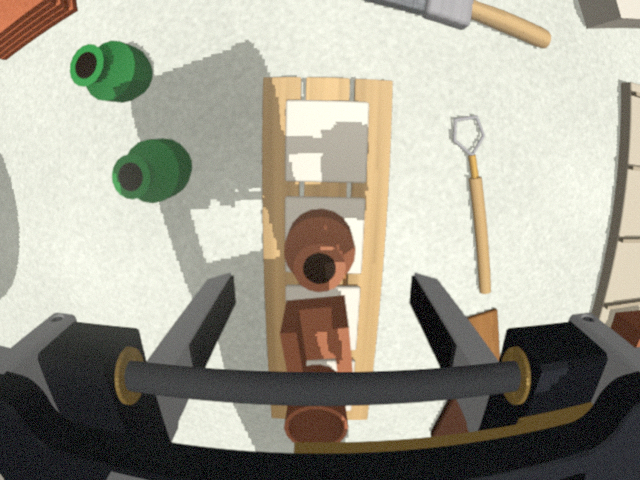

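```bash
python3 - <<'E'
from h import *
np.set_printoptions(precision=4,suppress=True)
P=wpose('w_v1')
print(wrist_ray((319,268),.098,*P))
E
```

```text
[0.563  0.1547 0.098 ]
```

Call:
servo_tool:
  plan:
    - [0.02, -0.02, 0.2, 0, 0, 0, 94]
    - [0.02, -0.02, 0.45, 0, 0, 0, 94]
    - [0.02, -0.02, 0.65, 0, 0, 0, 94]
    - [0.02, -0.02, 0.8, 0, 0, 0, 94]
    - [0.02, -0.02, 0.9, 0, 0, 0, 94]
    - [0.02, -0.02, 0.96, 0, 0, 0, 94]
    - [0.02, -0.02, 0.96, 0, 0, 0, 94]
    - [0.02, -0.02, 0.96, 0, 0, 0, 94]
    - [0.02, -0.02, 0.96, 0, 0, 0, 94]

```text
time: 15.22
tool_pos: [0.5648, 0.1569, 0.0539]
ee_rot: [-3.141, -0.003, -0.065]
wrist_force: [-0.3, 0.2, -0.1]
width: 0.094
finger_force: 0.0
```

Call:
servo_tool:
  plan:
    - [0, 0, 0, 0, 0, 0, 70]
    - [0, 0, 0, 0, 0, 0, 65]
    - [0, 0, 0, 0, 0, 0, 60]
    - [0, 0, 0, 0, 0, 0, 57]
    - [0, 0, 0, 0, 0, 0, 54]
    - [0, 0, 0, 0, 0, 0, 52]
    - [0, 0, 0, 0, 0, 0, 50]
    - [0, 0, 0, 0, 0, 0, 48]
    - [0, 0, 0, 0, 0, 0, 40]
    - [0, 0, 0, 0, 0, 0, 40]
    - [0, 0, 0, 0, 0, 0, 40]
    - [0, 0, 0, 0, 0, 0, 40]

```text
time: 16.22
tool_pos: [0.5638, 0.1568, 0.0525]
ee_rot: [3.141, 0.0, -0.065]
wrist_force: [0.0, -0.8, 1.1]
width: 0.0495
finger_force: 30.0
```

Call:
servo_tool:
  plan:
    - [0, 0, 0, 0, 0, 0, 40]
    - [0, 0, -0.05, 0, 0, 0, 40]
    - [0, 0, -0.15, 0, 0, 0, 40]
    - [0, 0, -0.3, 0, 0, 0, 40]
    - [0, 0, -0.5, 0, 0, 0, 40]
    - [0, 0, -0.7, 0, 0, 0, 40]
    - [0, 0, -0.9, 0, 0, 0, 40]
    - [0, 0, -1, 0, 0, 0, 40]
    - [0, 0, -1, 0, 0, 0, 40]
    - [0, 0, -1, 0, 0, 0, 40]

```text
time: 17.05
tool_pos: [0.564, 0.1571, 0.1529]
ee_rot: [-3.141, -0.001, -0.064]
wrist_force: [0.1, 0.2, -2.3]
width: 0.0492
finger_force: 30.0
```

Call:
servo_tool:
  plan:
    - [-0.03, 0.2, 0, 0, 0, 0, 40]
    - [-0.06, 0.5, 0, 0, 0, 0, 40]
    - [-0.09, 0.8, 0, 0, 0, 0, 40]
    - [-0.11, 0.9, 0, 0, 0, 0, 40]
    - [-0.11, 0.9, 0, 0, 0, 0, 40]

```text
time: 17.47
tool_pos: [0.5458, 0.0659, 0.1507]
ee_rot: [3.141, 0.003, -0.068]
wrist_force: [0.6, 0.1, -1.8]
width: 0.0492
finger_force: 30.0
```

Call:
servo_tool:
  plan:
    - [-0.03, 0.2, 0, 0, 0, 0, 40]
    - [-0.06, 0.5, 0, 0, 0, 0, 40]
    - [-0.09, 0.8, 0, 0, 0, 0, 40]
    - [-0.11, 0.9, 0, 0, 0, 0, 40]
    - [-0.11, 0.9, 0, 0, 0, 0, 40]

```text
time: 17.88
tool_pos: [0.5298, -0.022, 0.1516]
ee_rot: [-3.141, 0.001, -0.067]
wrist_force: [1.0, -0.1, -1.9]
width: 0.0497
finger_force: 30.0
```

Call:
servo_tool:
  plan:
    - [-0.03, 0.2, 0, 0, 0, 0, 40]
    - [-0.06, 0.5, 0, 0, 0, 0, 40]
    - [-0.09, 0.8, 0, 0, 0, 0, 40]
    - [-0.11, 0.9, 0, 0, 0, 0, 40]
    - [-0.11, 0.9, 0, 0, 0, 0, 40]

```text
time: 18.3
tool_pos: [0.5136, -0.1105, 0.152]
ee_rot: [-3.141, 0.001, -0.066]
wrist_force: [-0.2, 0.9, -2.3]
width: 0.0495
finger_force: 30.0
```

Call:
servo_tool:
  plan:
    - [-0.03, 0.2, 0, 0, 0, 0, 40]
    - [-0.06, 0.5, 0, 0, 0, 0, 40]
    - [-0.09, 0.8, 0, 0, 0, 0, 40]
    - [-0.11, 0.92, 0, 0, 0, 0, 40]
    - [-0.11, 0.92, 0, 0, 0, 0, 40]
    - [-0.11, 0.92, 0, 0, 0, 0, 40]
    - [-0.11, 0.92, 0, 0, 0, 0, 40]
    - [-0.11, 0.92, 0, 0, 0, 0, 40]

```text
time: 18.97
tool_pos: [0.4971, -0.1996, 0.1524]
ee_rot: [-3.141, -0.0, -0.062]
wrist_force: [0.4, 0.3, -1.0]
width: 0.0495
finger_force: 30.0
```

```bash
python3 - <<'E'
from h import *
o=wshot('w_v2'); print(o['tool_pos'],o['ee_rot'])
im=cv2.imread(f"pics/w_v2.png"); cv2.imwrite(f"pics/w_v2_v.png",cv2.convertScaleAbs(im,alpha=1.5))
E
```

```text
[ 0.49710786 -0.19956663  0.15243805] [-3.14060088e+00 -1.48428530e-04 -6.23517311e-02]
```

View pics/w_v2_v.png

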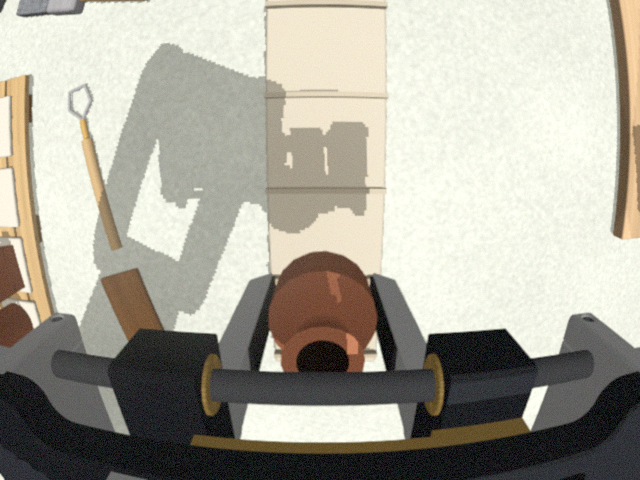

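Call:
servo_tool:
  plan:
    - [0, 0.01, 0.2, 0, 0, 0, 40]
    - [0, 0.01, 0.45, 0, 0, 0, 40]
    - [0, 0.01, 0.65, 0, 0, 0, 40]
    - [0, 0.01, 0.8, 0, 0, 0, 40]
    - [0, 0.01, 0.9, 0, 0, 0, 40]
    - [0, 0.01, 0.96, 0, 0, 0, 40]
    - [0, 0.01, 1, 0, 0, 0, 40]
    - [0, 0.01, 1, 0, 0, 0, 40]
    - [0, 0.01, 1, 0, 0, 0, 40]
    - [0, 0.01, 1, 0, 0, 0, 40]

```text
time: 19.85
tool_pos: [0.4974, -0.2029, 0.0537]
ee_rot: [3.141, -0.002, -0.064]
wrist_force: [0.3, -0.7, -2.2]
width: 0.0496
finger_force: 30.0
```

Call:
servo_tool:
  plan:
    - [0, 0, 0.01, 0, 0, 0, 40]
    - [0, 0, 0.02, 0, 0, 0, 40]
    - [0, 0, 0.03, 0, 0, 0, 40]
    - [0, 0, 0.035, 0, 0, 0, 40]
    - [0, 0, 0.04, 0, 0, 0, 40]
    - [0, 0, 0.04, 0, 0, 0, 40]
    - [0, 0, 0.04, 0, 0, 0, 40]

```text
time: 20.43
tool_pos: [0.4965, -0.2025, 0.0485]
ee_rot: [3.142, 0.0, -0.065]
wrist_force: [-0.1, -0.1, -2.2]
width: 0.0495
finger_force: 30.0
```

Call:
servo_tool:
  plan:
    - [0, 0, 0.005, 0, 0, 0, 40]
    - [0, 0, 0.01, 0, 0, 0, 40]
    - [0, 0, 0.01, 0, 0, 0, 40]
    - [0, 0, 0.01, 0, 0, 0, 40]

```text
time: 20.77
tool_pos: [0.4966, -0.2025, 0.0484]
ee_rot: [3.141, -0.0, -0.064]
wrist_force: [-2.7, 1.6, 5.0]
width: 0.0498
finger_force: 30.0
```

Call:
servo_tool:
  plan:
    - [0, 0, -0.01, 0, 0, 0, 52]
    - [0, 0, -0.01, 0, 0, 0, 54]
    - [0, 0, -0.01, 0, 0, 0, 58]
    - [0, 0, -0.01, 0, 0, 0, 70]
    - [0, 0, -0.01, 0, 0, 0, 94]
    - [0, 0, -0.01, 0, 0, 0, 94]
    - [0, 0, -0.01, 0, 0, 0, 94]
    - [0, 0, -0.01, 0, 0, 0, 94]

```text
time: 21.43
tool_pos: [0.4965, -0.2025, 0.0484]
ee_rot: [3.142, 0.0, -0.065]
wrist_force: [-0.9, -0.7, -0.7]
width: 0.0881
finger_force: 0.0
```

Call:
servo_tool:
  plan:
    - [0, 0, -0.1, 0, 0, 0, 94]
    - [0, 0, -0.3, 0, 0, 0, 94]
    - [0, 0, -0.6, 0, 0, 0, 94]
    - [0, 0, -0.9, 0, 0, 0, 94]
    - [0, 0, -1, 0, 0, 0, 94]
    - [0, 0, -1, 0, 0, 0, 94]
    - [0, 0, -1, 0, 0, 0, 94]

```text
time: 22.02
tool_pos: [0.4966, -0.2025, 0.1486]
ee_rot: [3.141, -0.001, -0.064]
wrist_force: [-0.7, 0.7, -0.6]
width: 0.094
finger_force: 0.0
```

Call:
servo_tool:
  plan:
    - [-0.03, -0.3, 0, 0, 0, 0, 94]
    - [-0.06, -0.6, 0, 0, 0, 0, 94]
    - [-0.09, -0.9, 0, 0, 0, 0, 94]
    - [-0.09, -0.9, 0, 0, 0, 0, 94]

```text
time: 22.35
tool_pos: [0.4915, -0.1073, 0.1455]
ee_rot: [-3.137, 0.006, -0.06]
wrist_force: [-0.4, 0.6, -0.4]
width: 0.0942
finger_force: 0.0
```

Call:
servo_tool:
  plan:
    - [-0.03, -0.3, 0, 0, 0, 0, 94]
    - [-0.06, -0.6, 0, 0, 0, 0, 94]
    - [-0.09, -0.9, 0, 0, 0, 0, 94]
    - [-0.09, -0.9, 0, 0, 0, 0, 94]

```text
time: 22.68
tool_pos: [0.4886, -0.0178, 0.146]
ee_rot: [-3.139, 0.005, -0.06]
wrist_force: [0.4, 0.2, 0.5]
width: 0.0943
finger_force: 0.0
```

Call:
servo_tool:
  plan:
    - [-0.03, -0.3, 0, 0, 0, 0, 94]
    - [-0.06, -0.6, 0, 0, 0, 0, 94]
    - [-0.09, -0.9, 0, 0, 0, 0, 94]
    - [-0.09, -0.9, 0, 0, 0, 0, 94]

```text
time: 23.02
tool_pos: [0.4858, 0.0719, 0.1464]
ee_rot: [-3.14, 0.004, -0.06]
wrist_force: [0.5, 0.1, 0.6]
width: 0.0938
finger_force: 0.0
```

Call:
servo_tool:
  plan:
    - [-0.03, -0.3, 0, 0, 0, 0, 94]
    - [-0.06, -0.6, 0, 0, 0, 0, 94]
    - [-0.09, -0.92, 0, 0, 0, 0, 94]
    - [-0.09, -0.92, 0, 0, 0, 0, 94]
    - [-0.09, -0.92, 0, 0, 0, 0, 94]
    - [-0.09, -0.92, 0, 0, 0, 0, 94]
    - [-0.09, -0.92, 0, 0, 0, 0, 94]

```text
time: 23.6
tool_pos: [0.484, 0.1594, 0.1477]
ee_rot: [3.14, 0.001, -0.066]
wrist_force: [0.4, 0.2, -0.8]
width: 0.094
finger_force: 0.0
```

```bash
python3 - <<'E'
from h import *
o=wshot('w_u1'); print(o['tool_pos'],o['ee_rot'])
im=cv2.imread(f"pics/w_u1.png"); cv2.imwrite(f"pics/w_u1_v.png",cv2.convertScaleAbs(im,alpha=1.5))
E
```

```text
[0.48397261 0.15937257 0.14767459] [ 3.14029097e+00  1.13094156e-03 -6.63600078e-02]
```

View pics/w_u1_v.png

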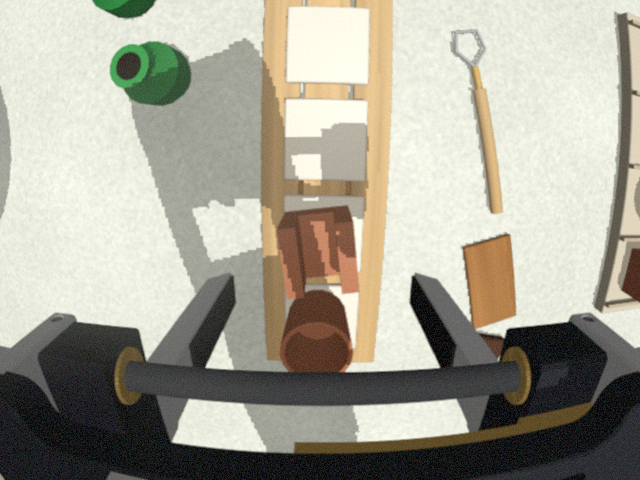

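```bash
python3 - <<'E'
import cv2
im=cv2.imread("pics/w_u1.png")[190:390,260:380]
cv2.imwrite("pics/u_crop.png",cv2.resize(cv2.convertScaleAbs(im,alpha=2),None,fx=3,fy=3,interpolation=cv2.INTER_CUBIC))
E
```

```text
(no output)
```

View pics/u_crop.png

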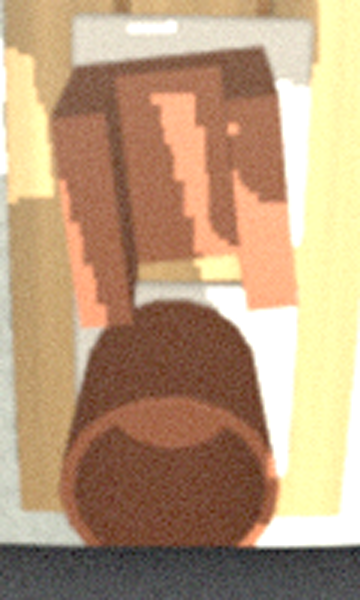

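```bash
python3 - <<'E'
from h import *
np.set_printoptions(precision=4,suppress=True)
P=wpose('w_u1');A=lambda x,y:(260+x/3,190+y/3)
s=.025;q=[(s,s),(s,-s),(-s,-s),(-s,s)]
print(fit(q,[wrist_ray(A(*p),.078,*P) for p in [(54,118),(278,92),(298,303),(80,327)]]))
print("tumbler far rim",wrist_ray(A(170,397),.084,*P),wrist_ray(A(61,478),.084,*P),wrist_ray(A(279,478),.084,*P))
E
```

```text
(array([0.4831, 0.1611, 0.0429]), array([1.2397, 0.6722, 0.648 , 0.201 ]))
tumbler far rim [0.441  0.1657 0.084 ] [0.4202 0.1932 0.084 ] [0.4168 0.1416 0.084 ]
```

Call:
servo_tool:
  plan:
    - [-0.01, 0, 0.2, 0, 0, -0.03, 94]
    - [-0.01, 0, 0.45, 0, 0, -0.07, 94]
    - [-0.01, 0, 0.65, 0, 0, -0.07, 94]
    - [-0.01, 0, 0.8, 0, 0, -0.07, 94]
    - [-0.01, 0, 0.9, 0, 0, -0.07, 94]
    - [-0.01, 0, 0.96, 0, 0, -0.07, 94]
    - [-0.01, 0, 0.96, 0, 0, -0.07, 94]
    - [-0.01, 0, 0.96, 0, 0, -0.07, 94]
    - [-0.01, 0, 0.96, 0, 0, -0.07, 94]

```text
time: 24.4
tool_pos: [0.484, 0.1612, 0.0537]
ee_rot: [-3.141, -0.002, 0.045]
wrist_force: [-0.0, 0.1, 0.5]
width: 0.0939
finger_force: 0.0
```

Call:
servo_tool:
  plan:
    - [0, 0, 0, 0, 0, 0, 70]
    - [0, 0, 0, 0, 0, 0, 65]
    - [0, 0, 0, 0, 0, 0, 60]
    - [0, 0, 0, 0, 0, 0, 57]
    - [0, 0, 0, 0, 0, 0, 54]
    - [0, 0, 0, 0, 0, 0, 52]
    - [0, 0, 0, 0, 0, 0, 50]
    - [0, 0, 0, 0, 0, 0, 48]
    - [0, 0, 0, 0, 0, 0, 40]
    - [0, 0, 0, 0, 0, 0, 40]
    - [0, 0, 0, 0, 0, 0, 40]
    - [0, 0, 0, 0, 0, 0, 40]

```text
time: 25.4
tool_pos: [0.4829, 0.1613, 0.0524]
ee_rot: [-3.141, 0.0, 0.046]
wrist_force: [-0.5, 0.4, -0.1]
width: 0.0498
finger_force: 30.0
```

Call:
servo_tool:
  plan:
    - [0, 0, 0, 0, 0, 0, 40]
    - [0, 0, -0.05, 0, 0, 0, 40]
    - [0, 0, -0.15, 0, 0, 0, 40]
    - [0, 0, -0.3, 0, 0, 0, 40]
    - [0, 0, -0.5, 0, 0, 0, 40]
    - [0, 0, -0.7, 0, 0, 0, 40]
    - [0, 0, -0.9, 0, 0, 0, 40]
    - [0, 0, -1, 0, 0, 0, 40]
    - [0, 0, -1, 0, 0, 0, 40]
    - [0, 0, -1, 0, 0, 0, 40]

```text
time: 26.23
tool_pos: [0.4831, 0.1611, 0.1528]
ee_rot: [3.142, -0.001, 0.045]
wrist_force: [-0.4, 0.3, -2.9]
width: 0.0498
finger_force: 30.0
```

Call:
servo_tool:
  plan:
    - [0.05, 0.2, 0, 0, 0, 0, 40]
    - [0.1, 0.5, 0, 0, 0, 0, 40]
    - [0.15, 0.8, 0, 0, 0, 0, 40]
    - [0.18, 0.92, 0, 0, 0, 0, 40]
    - [0.18, 0.92, 0, 0, 0, 0, 40]

```text
time: 26.65
tool_pos: [0.5047, 0.0676, 0.1505]
ee_rot: [3.141, 0.003, 0.042]
wrist_force: [-0.0, 0.5, -3.0]
width: 0.0503
finger_force: 30.0
```

Call:
servo_tool:
  plan:
    - [0.05, 0.2, 0, 0, 0, 0, 40]
    - [0.1, 0.5, 0, 0, 0, 0, 40]
    - [0.15, 0.8, 0, 0, 0, 0, 40]
    - [0.18, 0.92, 0, 0, 0, 0, 40]
    - [0.18, 0.92, 0, 0, 0, 0, 40]

```text
time: 27.07
tool_pos: [0.5273, -0.0224, 0.1513]
ee_rot: [-3.141, 0.002, 0.043]
wrist_force: [0.1, -0.2, -1.9]
width: 0.0497
finger_force: 30.0
```

Call:
servo_tool:
  plan:
    - [0.05, 0.2, 0, 0, 0, 0, 40]
    - [0.1, 0.5, 0, 0, 0, 0, 40]
    - [0.15, 0.8, 0, 0, 0, 0, 40]
    - [0.18, 0.92, 0, 0, 0, 0, 40]
    - [0.18, 0.92, 0, 0, 0, 0, 40]

```text
time: 27.48
tool_pos: [0.5497, -0.1128, 0.1516]
ee_rot: [-3.141, 0.001, 0.043]
wrist_force: [-1.0, 0.9, -2.2]
width: 0.0494
finger_force: 30.0
```

Call:
servo_tool:
  plan:
    - [0.05, 0.2, 0, 0, 0, 0.02, 40]
    - [0.1, 0.5, 0, 0, 0, 0.04, 40]
    - [0.15, 0.8, 0, 0, 0, 0.06, 40]
    - [0.18, 0.94, 0, 0, 0, 0.07, 40]
    - [0.18, 0.94, 0, 0, 0, 0.07, 40]
    - [0.18, 0.94, 0, 0, 0, 0.07, 40]
    - [0.18, 0.94, 0, 0, 0, 0.07, 40]
    - [0.18, 0.94, 0, 0, 0, 0.07, 40]

```text
time: 28.15
tool_pos: [0.5716, -0.2031, 0.1525]
ee_rot: [-3.141, 0.0, -0.062]
wrist_force: [-0.4, -0.2, -2.0]
width: 0.05
finger_force: 30.0
```

Call:
servo_tool:
  plan:
    - [0, 0.02, 0.2, 0, 0, 0, 40]
    - [0, 0.02, 0.45, 0, 0, 0, 40]
    - [0, 0.02, 0.65, 0, 0, 0, 40]
    - [0, 0.02, 0.8, 0, 0, 0, 40]
    - [0, 0.02, 0.9, 0, 0, 0, 40]
    - [0, 0.02, 0.96, 0, 0, 0, 40]
    - [0, 0.02, 1, 0, 0, 0, 40]
    - [0, 0.02, 1, 0, 0, 0, 40]
    - [0, 0.02, 1, 0, 0, 0, 40]
    - [0, 0.02, 1, 0, 0, 0, 40]

```text
time: 28.98
tool_pos: [0.5724, -0.2075, 0.0539]
ee_rot: [3.141, -0.002, -0.064]
wrist_force: [0.2, -0.1, -2.1]
width: 0.0499
finger_force: 30.0
```

Call:
servo_tool:
  plan:
    - [0, 0, 0.01, 0, 0, 0, 40]
    - [0, 0, 0.02, 0, 0, 0, 40]
    - [0, 0, 0.03, 0, 0, 0, 40]
    - [0, 0, 0.035, 0, 0, 0, 40]
    - [0, 0, 0.04, 0, 0, 0, 40]
    - [0, 0, 0.04, 0, 0, 0, 40]
    - [0, 0, 0.04, 0, 0, 0, 40]

```text
time: 29.57
tool_pos: [0.5716, -0.2072, 0.0485]
ee_rot: [3.141, -0.0, -0.064]
wrist_force: [-0.4, 0.2, -1.3]
width: 0.0501
finger_force: 30.0
```

Call:
servo_tool:
  plan:
    - [0, 0, 0.005, 0, 0, 0, 40]
    - [0, 0, 0.01, 0, 0, 0, 40]
    - [0, 0, 0.01, 0, 0, 0, 40]
    - [0, 0, 0.01, 0, 0, 0, 40]

```text
time: 29.9
tool_pos: [0.5716, -0.2072, 0.0485]
ee_rot: [3.141, -0.0, -0.064]
wrist_force: [-2.8, 0.5, 5.0]
width: 0.0499
finger_force: 30.0
```

Call:
servo_tool:
  plan:
    - [0, 0, -0.01, 0, 0, 0, 52]
    - [0, 0, -0.01, 0, 0, 0, 54]
    - [0, 0, -0.01, 0, 0, 0, 58]
    - [0, 0, -0.01, 0, 0, 0, 70]
    - [0, 0, -0.01, 0, 0, 0, 94]
    - [0, 0, -0.01, 0, 0, 0, 94]
    - [0, 0, -0.01, 0, 0, 0, 94]
    - [0, 0, -0.01, 0, 0, 0, 94]

```text
time: 30.57
tool_pos: [0.5715, -0.2072, 0.0484]
ee_rot: [3.142, 0.0, -0.065]
wrist_force: [-0.5, 0.9, 0.1]
width: 0.0881
finger_force: 0.0
```

Call:
servo_tool:
  plan:
    - [0, 0, -0.1, 0, 0, 0, 94]
    - [0, 0, -0.3, 0, 0, 0, 94]
    - [0, 0, -0.6, 0, 0, 0, 94]
    - [0, 0, -0.9, 0, 0, 0, 94]
    - [0, 0, -1, 0, 0, 0, 94]
    - [0, 0, -1, 0, 0, 0, 94]
    - [0, 0, -1, 0, 0, 0, 94]

```text
time: 31.15
tool_pos: [0.5716, -0.2072, 0.1487]
ee_rot: [3.141, -0.001, -0.064]
wrist_force: [0.1, -0.0, -0.7]
width: 0.0941
finger_force: 0.0
```

Call:
servo_tool:
  plan:
    - [-0.15, -0.3, 0, 0, 0, 0, 94]
    - [-0.3, -0.6, 0, 0, 0, 0, 94]
    - [-0.45, -0.9, 0, 0, 0, 0, 94]
    - [-0.45, -0.9, 0, 0, 0, 0, 94]

```text
time: 31.48
tool_pos: [0.5289, -0.1093, 0.1452]
ee_rot: [-3.137, 0.007, -0.06]
wrist_force: [0.5, -0.5, 0.6]
width: 0.0936
finger_force: 0.0
```

Call:
servo_tool:
  plan:
    - [-0.15, -0.3, 0, 0, 0, 0, 94]
    - [-0.3, -0.6, 0, 0, 0, 0, 94]
    - [-0.45, -0.9, 0, 0, 0, 0, 94]
    - [-0.45, -0.9, 0, 0, 0, 0, 94]

```text
time: 31.82
tool_pos: [0.4902, -0.0175, 0.1459]
ee_rot: [-3.139, 0.006, -0.06]
wrist_force: [-0.3, -0.4, -1.0]
width: 0.0943
finger_force: 0.0
```

Call:
servo_tool:
  plan:
    - [-0.15, -0.3, 0, 0, 0, 0, 94]
    - [-0.3, -0.6, 0, 0, 0, 0, 94]
    - [-0.45, -0.9, 0, 0, 0, 0, 94]
    - [-0.45, -0.9, 0, 0, 0, 0, 94]

```text
time: 32.15
tool_pos: [0.4516, 0.0745, 0.1464]
ee_rot: [-3.14, 0.005, -0.059]
wrist_force: [0.3, 0.3, 0.7]
width: 0.0943
finger_force: 0.0
```

Call:
servo_tool:
  plan:
    - [-0.15, -0.3, 0, 0, 0, 0, 94]
    - [-0.3, -0.6, 0, 0, 0, 0, 94]
    - [-0.45, -0.93, 0, 0, 0, 0, 94]
    - [-0.45, -0.93, 0, 0, 0, 0, 94]
    - [-0.45, -0.93, 0, 0, 0, 0, 94]
    - [-0.45, -0.93, 0, 0, 0, 0, 94]
    - [-0.45, -0.93, 0, 0, 0, 0, 94]

```text
time: 32.73
tool_pos: [0.4158, 0.1653, 0.1476]
ee_rot: [3.14, 0.001, -0.066]
wrist_force: [0.0, 0.6, 0.2]
width: 0.0938
finger_force: 0.0
```

```bash
python3 - <<'E'
from h import *
o=wshot('w_t1'); print(o['tool_pos'],o['ee_rot'])
im=cv2.imread(f"pics/w_t1.png"); cv2.imwrite(f"pics/w_t1_v.png",cv2.convertScaleAbs(im,alpha=1.5))
E
```

```text
[0.41575413 0.16530621 0.14763822] [ 3.14034026e+00  1.09194740e-03 -6.62494985e-02]
```

View pics/w_t1_v.png

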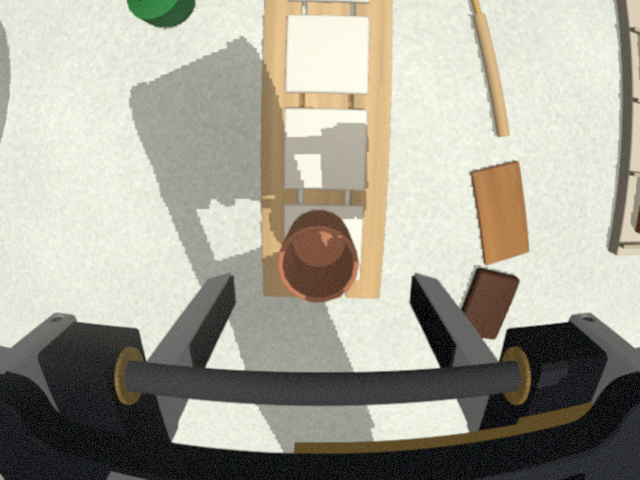

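```bash
python3 - <<'E'
from h import *
P=wpose('w_t1');print(wrist_ray((318,263.5),.084,*P),wrist_ray((318,226),.084,*P),wrist_ray((318,301),.084,*P))
E
```

```text
[0.41555984 0.16771377 0.084     ] [0.44027122 0.16598493 0.084     ] [0.38897657 0.1695926  0.084     ]
```

Call:
servo_tool:
  plan:
    - [0, -0.01, 0.2, 0, 0, 0, 94]
    - [0, -0.01, 0.45, 0, 0, 0, 94]
    - [0, -0.01, 0.65, 0, 0, 0, 94]
    - [0, -0.01, 0.8, 0, 0, 0, 94]
    - [0, -0.01, 0.9, 0, 0, 0, 94]
    - [0, -0.01, 0.96, 0, 0, 0, 94]
    - [0, -0.01, 0.96, 0, 0, 0, 94]
    - [0, -0.01, 0.96, 0, 0, 0, 94]
    - [0, -0.01, 0.96, 0, 0, 0, 94]

```text
time: 33.53
tool_pos: [0.4165, 0.1677, 0.0536]
ee_rot: [-3.141, -0.002, -0.065]
wrist_force: [0.4, 0.1, 0.0]
width: 0.0938
finger_force: 0.0
```

Call:
servo_tool:
  plan:
    - [0, 0, 0, 0, 0, 0, 70]
    - [0, 0, 0, 0, 0, 0, 65]
    - [0, 0, 0, 0, 0, 0, 60]
    - [0, 0, 0, 0, 0, 0, 57]
    - [0, 0, 0, 0, 0, 0, 54]
    - [0, 0, 0, 0, 0, 0, 52]
    - [0, 0, 0, 0, 0, 0, 50]
    - [0, 0, 0, 0, 0, 0, 48]
    - [0, 0, 0, 0, 0, 0, 40]
    - [0, 0, 0, 0, 0, 0, 40]
    - [0, 0, 0, 0, 0, 0, 40]
    - [0, 0, 0, 0, 0, 0, 40]

```text
time: 34.53
tool_pos: [0.4154, 0.1678, 0.0525]
ee_rot: [-3.141, -0.0, -0.065]
wrist_force: [0.2, 1.2, -0.3]
width: 0.053
finger_force: 30.0
```

Call:
servo_tool:
  plan:
    - [0, 0, 0, 0, 0, 0, 40]
    - [0, 0, -0.05, 0, 0, 0, 40]
    - [0, 0, -0.15, 0, 0, 0, 40]
    - [0, 0, -0.3, 0, 0, 0, 40]
    - [0, 0, -0.5, 0, 0, 0, 40]
    - [0, 0, -0.7, 0, 0, 0, 40]
    - [0, 0, -0.9, 0, 0, 0, 40]
    - [0, 0, -1, 0, 0, 0, 40]
    - [0, 0, -1, 0, 0, 0, 40]
    - [0, 0, -1, 0, 0, 0, 40]

```text
time: 35.37
tool_pos: [0.4155, 0.1676, 0.1527]
ee_rot: [3.142, -0.001, -0.065]
wrist_force: [-0.8, -0.3, -1.8]
width: 0.0528
finger_force: 30.0
```

Call:
servo_tool:
  plan:
    - [0.15, 0.2, 0, 0, 0, 0, 40]
    - [0.35, 0.5, 0, 0, 0, 0, 40]
    - [0.55, 0.8, 0, 0, 0, 0, 40]
    - [0.64, 0.9, 0, 0, 0, 0, 40]
    - [0.64, 0.9, 0, 0, 0, 0, 40]

```text
time: 35.78
tool_pos: [0.4738, 0.0714, 0.1505]
ee_rot: [3.14, 0.003, -0.069]
wrist_force: [0.3, 0.2, -2.1]
width: 0.053
finger_force: 30.0
```

Call:
servo_tool:
  plan:
    - [0.15, 0.2, 0, 0, 0, 0, 40]
    - [0.35, 0.5, 0, 0, 0, 0, 40]
    - [0.55, 0.8, 0, 0, 0, 0, 40]
    - [0.64, 0.9, 0, 0, 0, 0, 40]
    - [0.64, 0.9, 0, 0, 0, 0, 40]

```text
time: 36.2
tool_pos: [0.5319, -0.0214, 0.1509]
ee_rot: [-3.141, 0.002, -0.067]
wrist_force: [-0.3, 1.0, -1.5]
width: 0.0528
finger_force: 30.0
```

Call:
servo_tool:
  plan:
    - [0.15, 0.2, 0, 0, 0, 0, 40]
    - [0.35, 0.5, 0, 0, 0, 0, 40]
    - [0.55, 0.8, 0, 0, 0, 0, 40]
    - [0.64, 0.9, 0, 0, 0, 0, 40]
    - [0.64, 0.9, 0, 0, 0, 0, 40]

```text
time: 36.62
tool_pos: [0.59, -0.1146, 0.1511]
ee_rot: [-3.141, 0.002, -0.066]
wrist_force: [-0.6, 0.7, -1.6]
width: 0.0526
finger_force: 30.0
```

Call:
servo_tool:
  plan:
    - [0.15, 0.2, 0, 0, 0, 0, 40]
    - [0.35, 0.5, 0, 0, 0, 0, 40]
    - [0.55, 0.8, 0, 0, 0, 0, 40]
    - [0.64, 0.92, 0, 0, 0, 0, 40]
    - [0.64, 0.92, 0, 0, 0, 0, 40]
    - [0.64, 0.92, 0, 0, 0, 0, 40]
    - [0.64, 0.92, 0, 0, 0, 0, 40]
    - [0.64, 0.92, 0, 0, 0, 0, 40]

```text
time: 37.28
tool_pos: [0.647, -0.2076, 0.1526]
ee_rot: [-3.141, 0.001, -0.062]
wrist_force: [0.0, 0.6, -1.0]
width: 0.053
finger_force: 30.0
```

Call:
servo_tool:
  plan:
    - [0.01, 0.02, 0.2, 0, 0, 0, 40]
    - [0.01, 0.02, 0.45, 0, 0, 0, 40]
    - [0.01, 0.02, 0.65, 0, 0, 0, 40]
    - [0.01, 0.02, 0.8, 0, 0, 0, 40]
    - [0.01, 0.02, 0.9, 0, 0, 0, 40]
    - [0.01, 0.02, 0.96, 0, 0, 0, 40]
    - [0.01, 0.02, 1, 0, 0, 0, 40]
    - [0.01, 0.02, 1, 0, 0, 0, 40]
    - [0.01, 0.02, 1, 0, 0, 0, 40]
    - [0.01, 0.02, 1, 0, 0, 0, 40]

```text
time: 38.12
tool_pos: [0.6492, -0.2124, 0.0541]
ee_rot: [3.141, -0.002, -0.064]
wrist_force: [-0.6, 0.5, -1.0]
width: 0.0532
finger_force: 30.0
```

Call:
servo_tool:
  plan:
    - [0, 0, 0.01, 0, 0, 0, 40]
    - [0, 0, 0.02, 0, 0, 0, 40]
    - [0, 0, 0.03, 0, 0, 0, 40]
    - [0, 0, 0.035, 0, 0, 0, 40]
    - [0, 0, 0.04, 0, 0, 0, 40]
    - [0, 0, 0.04, 0, 0, 0, 40]
    - [0, 0, 0.04, 0, 0, 0, 40]

```text
time: 38.7
tool_pos: [0.6484, -0.2122, 0.0486]
ee_rot: [3.141, -0.0, -0.065]
wrist_force: [-0.6, 0.0, -0.6]
width: 0.0533
finger_force: 30.0
```

Call:
servo_tool:
  plan:
    - [0, 0, 0.005, 0, 0, 0, 40]
    - [0, 0, 0.01, 0, 0, 0, 40]
    - [0, 0, 0.01, 0, 0, 0, 40]
    - [0, 0, 0.01, 0, 0, 0, 40]

```text
time: 39.03
tool_pos: [0.6486, -0.2122, 0.0485]
ee_rot: [3.141, -0.001, -0.064]
wrist_force: [-3.0, 1.2, 3.5]
width: 0.053
finger_force: 30.0
```

Contact; release, lift and clear sideways, then check from the top camera.

Call:
servo_tool:
  plan:
    - [0, 0, -0.01, 0, 0, 0, 55]
    - [0, 0, -0.01, 0, 0, 0, 57]
    - [0, 0, -0.01, 0, 0, 0, 60]
    - [0, 0, -0.01, 0, 0, 0, 70]
    - [0, 0, -0.01, 0, 0, 0, 94]
    - [0, 0, -0.01, 0, 0, 0, 94]
    - [0, 0, -0.01, 0, 0, 0, 94]
    - [0, 0, -0.01, 0, 0, 0, 94]

```text
time: 39.7
tool_pos: [0.6484, -0.2122, 0.0484]
ee_rot: [3.141, 0.0, -0.065]
wrist_force: [-0.2, 0.6, -0.4]
width: 0.0901
finger_force: 0.0
```

Call:
servo_tool:
  plan:
    - [0, 0, -0.1, 0, 0, 0, 94]
    - [0, 0, -0.3, 0, 0, 0, 94]
    - [0, 0, -0.6, 0, 0, 0, 94]
    - [0, 0, -0.9, 0, 0, 0, 94]
    - [0, 0, -1, 0, 0, 0, 94]
    - [0, 0, -1, 0, 0, 0, 94]

```text
time: 40.2
tool_pos: [0.6506, -0.213, 0.1541]
ee_rot: [3.138, -0.009, -0.064]
wrist_force: [-0.2, -0.0, 1.1]
width: 0.0939
finger_force: 0.0
```

Call:
servo_tool:
  plan:
    - [-0.2, -0.3, -0.1, 0, 0, 0, 94]
    - [-0.4, -0.6, -0.2, 0, 0, 0, 94]
    - [-0.6, -0.9, -0.3, 0, 0, 0, 94]
    - [-0.6, -0.9, -0.3, 0, 0, 0, 94]

```text
time: 40.53
tool_pos: [0.5921, -0.1134, 0.179]
ee_rot: [-3.139, 0.001, -0.06]
wrist_force: [0.2, 0.8, 0.6]
width: 0.0938
finger_force: 0.0
```

Call:
servo_tool:
  plan:
    - [-0.2, -0.3, -0.1, 0, 0, 0, 94]
    - [-0.4, -0.6, -0.2, 0, 0, 0, 94]
    - [-0.6, -0.9, -0.3, 0, 0, 0, 94]
    - [-0.6, -0.9, -0.3, 0, 0, 0, 94]

```text
time: 40.87
tool_pos: [0.5384, -0.0205, 0.2095]
ee_rot: [-3.139, -0.0, -0.06]
wrist_force: [1.4, 1.0, 0.9]
width: 0.0941
finger_force: 0.0
```

Call:
servo_tool:
  plan:
    - [-0.2, -0.3, 0, 0, 0, 0, 94]
    - [-0.4, -0.6, 0, 0, 0, 0, 94]
    - [-0.6, -0.9, 0, 0, 0, 0, 94]
    - [-0.6, -0.9, 0, 0, 0, 0, 94]
    - [-0.6, -0.9, 0, 0, 0, 0, 94]
    - [-0.6, -0.9, 0, 0, 0, 0, 94]

```text
time: 41.37
tool_pos: [0.4864, 0.0682, 0.2072]
ee_rot: [3.14, 0.001, -0.065]
wrist_force: [0.7, -0.5, -0.8]
width: 0.0937
finger_force: 0.0
```

```bash
python3 - <<'E'
from h import *
im=robot.snapshot("top")[:,:,::-1]; cv2.imwrite("pics/top2.png",im)
c=im[170:390,390:490]; cv2.imwrite("pics/top2_v.png",cv2.convertScaleAbs(cv2.resize(c,None,fx=2.7,fy=2.7,interpolation=cv2.INTER_CUBIC),alpha=1.5))
E
```

```text
(no output)
```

View pics/top2_v.png

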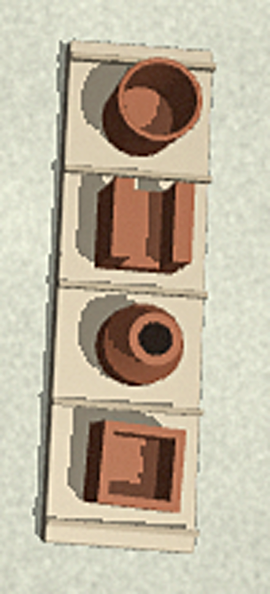

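```bash
python3 - <<'E'
from h import *
np.set_printoptions(precision=4,suppress=True)
A=lambda x,y:(390+x/2.7,170+y/2.7)
for tr in ([.534,-.2045,-.063],[.5315,-.2025,-.066]):
  for n,p,z in [("tumbler",(160,98),.080),("u",(147,225),.074),("vase",(154,338),.094),("planter",(144,468),.068)]:
    w=top_ray(A(*p),z)[:2]-tr[:2]; c,s=np.cos(tr[2]),np.sin(tr[2]); print(n,c*w[0]+s*w[1],-s*w[0]+c*w[1])
E
```

```text
tumbler 0.11094893814505752 0.0011145892733770328
u 0.03125125539790809 0.004458134961008747
vase -0.04046202473940388 0.0015504846172455147
planter -0.11721913289548175 -0.0014915316670452688
tumbler 0.11357155627752397 -0.0003833347720165964
u 0.03386420154766097 0.0027211031800687692
vase -0.037840032942185534 -0.0004016735969800504
planter -0.11458766965637195 -0.003673947171269223
```

All four pieces are within about 5 mm of their bay centres, upright and clear of the ridges, so I'm handing the job in.

```bash
python3 -c "
from bench import robot
print(robot.close_job())"
```

```text
the job is handed in; nothing more can be done
None
```

I moved all four pieces to the kiln tray in reverse order (near to far: planter, vase, U-block, tumbler) and handed the job in at about 41 s; a final top-camera check showed each upright and within about 7 mm of its bay centre, but the hand-in gave no verdict.

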